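Third hand at the goldsmith's bench: hold the soldering brick against its prongs

ROBOT

A 6-joint arm with a two-finger parallel gripper is mounted at the origin on the work surface. World frame = base frame: x ahead of the robot, y to its left, z up, the work surface at z = 0. Lengths are in mm, angles in degrees, forces in N, time in s.
With the tool pointing down it reaches from about 350 to 975 mm from the base axis. Payload 17.4 kg.
Tool frame: the origin (TCP) lies at the centre of the arm's flange, where the gripper is bolted on; the fingertips stand tcp_to_tips ahead of it and the grasp point (between the pads) lies 155 mm ahead of it (tcp_to_tips is the distance from the TCP to the fingertips, in mm); y points along the fingers, z is the direction in which the jaws open and shut, and the axes are right-handed (so a half turn about y gives the same grasp; the last joint's range is limited). The gripper opens to 85 mm and grips with 20 to 120 N. Pads are 22 mm wide; open, the fingers measure 114 mm over their backs; the gripper's body (76 mm by 85 mm) begins 54 mm behind the grasp point. The pads swing forward as they close: fully open they stand 13 mm farther back than shut.
Start: joints at [-73.671, 6.646, 82.598, -0, 90.757, -2.166], TCP at [214.117, -640.147, 404.703] pointing down, gripper open.
Joint ranges: [-162.19, 162.19], [-47.58, 125.68], [4.15, 143.07], [-65.23, 245.23], [0.69, 171.88], [-170.13, 170.13]. Speed limits (degrees/s): [108.29, 108.29, 127.2, 180, 180, 180].

INTERFACE

Orientations are given as a 3x3 rotation matrix whose columns are the frame's x, y, z axes.
In Python, from rig import observe, read_camera, job_done, tcp_to_tips gives the robot as it stands.
- The arm moves only by the tool step_arm, never from a script. Its argument "deltas" is a list of rows, each an object of numbers: "tx", "ty", "tz": the shift along the tool's x, y, z in m; "yaw": the turn about the tool's y in rad. In form: [{"tx": .., "ty": .., "tz": .., "yaw": ..}, ...]. A call has 1 to 12 rows; each row shifts and turns the commanded pose from where the row before left it, along the tool's axes as they then stand; what a row does not reach is not made up. A row lasts 1/10 s, in which the tool goes at most 50 mm and 8.59 degrees, less where a joint would pass 70% of its speed; a pose out of reach is approached as far as the arm can. A call with a gripper value outside its range is refused whole. "gripper" is the opening, from -1 (shut) to 1 (fully open), set as the call begins (left out, the last holds). The fingers move at their own pace and stop on an object; "squeeze" is the grip in N (left out, the last holds). Time passes only in rows, so rows that do not move let the fingers close. It gives the time, the measured TCP pose, the force and the opening at its end, in the units of the state.
- observe(): the state, without advancing time (a new reading comes with each control period).
- read_camera(name): name is "scene" or "top"; returns a dict with "img" (384x512x3 uint8, red, green, blue), "camera_matrix" (3x3 intrinsics, pixels), "R" (3x3) and "t" (3): a world point X has camera coordinates R X + t. Camera axes: x right, y down, z forward; pixel columns grow to the right and rows downward; lengths in mm; the calibration is good to about 2 mm. A picture is of the moment at which its call begins. There is no depth.
- job_done(): hands the job in, once; it reports no verdict.
The state is a dict: "time": time; "joint_pos": joint angles; "dq": joint speeds; "joint_efforts": joint torques, N m; "tcp_pos": TCP position; "tool_rot": TCP orientation; "ft_force": force on the tool from outside, world axes, zero at the start; "ft_torque": the same for the moment, N m; "finger_gap": opening from 0.0 (shut) to 1.0 (fully open).
Only numpy, scipy, OpenCV 4.12 (cv2) and the standard library are available. Lean on these libraries where they do the work, as an engineer would, in place of code of your own. Each camera call takes 0.05 s, during which the arm holds its last target. There are 200 camera calls.

TASK

Lay the soldering brick on the two bars of the steel brick holder, stained face up and centred, with its long side against the holder's two fixed prongs, and press it squarely against both prongs with a steady push of about 10 N, so that I can run the sliding jaw up behind it and lock it. The brick is soft and crumbles if it is rammed; leave the sliding jaw where it stands and do not disturb the other things on the bench. Finish while still holding the brick pressed: do not let go or back off.

Things in the scene. Friction and masses are not known exactly. Their poses are not given: they have to be found in the camera images.
- brick_center (a point): centre (half-way up) of the cream soldering brick, a loose block with scorch stains on its top: 56 mm along its own x, 110 mm along its own y (the long way), 40 mm high, 0.13 to 0.25 kg; it starts flat on the bench, stained face up
- brick: the same brick; this origin is the centre of its underside, axes as for its centre. Sliding on the bars it drags by 1 to 3 N
- holder: dark steel brick holder, fixed on the bench: base plate 200 (its x) x 100 (its y) x 10 mm, origin at the centre of the plate's underside, z up. Two bright round 10 mm bars run along its x at y = +30 and -30 mm; the brick lies on their tops, 35 mm above the bench. Two fixed prongs stand at its +x end: +x is the way to press. Nothing between the bars (50 mm) is higher than 25 mm
- stop (a point): point of the holder half-way between the two fixed prongs, in the plane of their brick-side faces (75 mm along +x from the holder's origin), at the height of the bar tops (35 mm); axes as the holder's. A seated brick has its centre 28 mm behind this point (holder's -x) and 20 mm above it, its y axis along the holder's y (either way round)
- prong_left: fixed prong on the holder's +y side: rigid upright flat steel, 12 mm wide (y), 6 mm thick (x); origin at the middle of its foot, 18 mm above the bench, 36 mm to the +y side of the middle; its top is 66 mm above the bench (31 mm above the bar tops). 60 mm is free between the two prongs (50 mm between the 41 mm high blocks behind them)
- prong_right: fixed prong on the holder's -y side, the same, 36 mm to the -y side of the middle
- jaw (a joint): position of the sliding jaw on the bars, m: 0 is fully back, growing towards the fixed prongs; it starts at 0 to 0.02 and stays by friction (about 4 N). Grey cheeks and crossbar, two prongs at y = +36 and -36 mm (tops 66 mm above the bench, 60 mm free between them, 50 mm between the cheeks), two brass thumbscrews
- jaw_face (a point): point half-way between the sliding jaw's two prongs, in the plane of their brick-side faces, 35 mm above the bench; it is 105 to 125 mm behind the stop point
- tweezers: steel tweezers lying on the bench, 135 mm along x, about 15 mm wide, 9 mm high, origin under the middle; a bystander
- pad: blue abrasive pad 36 x 36 x 10 mm, origin under its centre; a bystander
- jar: small amber jar with a white cap, 42 mm diameter, 50 mm high, origin under its centre; a bystander
- ring_clamp: wooden ring clamp lying on the bench, 127 mm along its y, 22 mm wide, 17 mm high, origin under its middle; a bystander
Mind the look-alikes: they are no part of the job. Of the things that look like the brick, take the one that is nearest to the robot's base at the start. Several things have the shape of the holder; the one meant has the colours described above.

How it is judged:
By the outcome, as a careful person would: the job done as asked, in the order asked, and still so for the second after the job is handed in, while the arm keeps its last pose, push and grip.
It also fails if it takes over 48 s, if anything falls off the work surface, if the arm or the gripper's body presses on something with over 40 N, if the wrist force passes 120 N, or if a joint passes its speed limit or range.

## Working session

There is one attempt and no reset: what is moved stays moved. The work goes in short steps, Python scripts to look and compute and a tool call to move; the robot and the scene stay as the last step left them, time stands still between calls to the robot, and variables do not carry over. Pictures are saved under pics/ and viewed, about 8 in all and at most 12, crops included, and the job is handed in when it is done.

Besides the shell and the picture viewer there is one more tool, called after ">>>" by a JSON object that holds its "fn" and its "kwargs". step_arm: Moves the arm, as the interface text tells. Its arguments: {"type":"object","properties":{"deltas":{"type":"array","items":{"type":"object","properties":{"tx":{"type":"number"},"ty":{"type":"number"},"tz":{"type":"number"},"yaw":{"type":"number"}}}},"gripper":{"type":"number"},"squeeze":{"type":"number"}},"required":["deltas"]}

```bash
mkdir -p pics; cat > h.py <<'E'
import numpy as np, cv2
from rig import observe, read_camera, job_done, tcp_to_tips
def cam(n,save=None):
    c=read_camera(n)
    for k in("camera_matrix","R","t"): c[k]=np.array(c[k],float)
    if save: cv2.imwrite(save,c["img"][:,:,::-1])
    return c
def ray(c,uv):
    d=c["R"].T@np.linalg.inv(c["camera_matrix"])@np.array([uv[0],uv[1],1.]); o=-c["R"].T@c["t"]
    return o,d/np.linalg.norm(d)
def onz(c,uv,z):
    o,d=ray(c,uv); return o+d*(z-o[2])/d[2]
def tri(c1,u1,c2,u2):
    o1,d1=ray(c1,u1);o2,d2=ray(c2,u2)
    s=np.linalg.lstsq(np.c_[d1,-d2],o2-o1,rcond=None)[0]
    a,b=o1+s[0]*d1,o2+s[1]*d2
    return (a+b)/2,np.linalg.norm(a-b)
def proj(c,X):
    p=c["camera_matrix"]@(c["R"]@np.array(X,float)+c["t"]); return p[:2]/p[2]
E
python3 - <<'E'
from h import *
np.set_printoptions(precision=2,suppress=True)
a=cam("scene");b=cam("top")
im=np.hstack([a["img"],b["img"]])
cv2.imwrite("pics/1.png",cv2.resize(a["img"],(800,600),interpolation=cv2.INTER_CUBIC)[:,:,::-1])
cv2.imwrite("pics/2.png",cv2.resize(b["img"],(800,600),interpolation=cv2.INTER_CUBIC)[:,:,::-1])
import pickle;pickle.dump((a,b),open("c0.pkl","wb"))
for c in(a,b): print(c["camera_matrix"][0],-c["R"].T@c["t"],c["R"])
s=observe();print(s,tcp_to_tips)
E
```

```text
[477.51   0.   262.21] [1261.84 -550.55  783.28] [[ 0.64  0.76 -0.01]
 [ 0.47 -0.41 -0.78]
 [-0.6   0.5  -0.62]]
[388.76   0.   252.4 ] [395.31  18.71 958.99] [[ 0.   -1.    0.01]
 [-0.98 -0.   -0.19]
 [ 0.19 -0.01 -0.98]]
{'time': 0.1, 'joint_pos': array([-73.67,   6.67,  82.63,   0.  ,  90.76,  -2.17]), 'dq': array([-0.07, -0.15, -0.06,  0.02, -0.04, -0.15]), 'joint_efforts': array([  0.  , -73.37, -63.38,  -0.  ,   0.01,  -0.  ]), 'tcp_pos': array([ 214.12, -640.16,  404.04]), 'tool_rot': array([[-0.95, -0.  ,  0.32],
       [-0.32,  0.  , -0.95],
       [-0.  , -1.  , -0.  ]]), 'ft_force': array([-0.39,  0.42,  0.38]), 'ft_torque': array([0.02, 0.02, 0.03]), 'finger_gap': 0.999591997132535} 173.4
```

View pics/1.png

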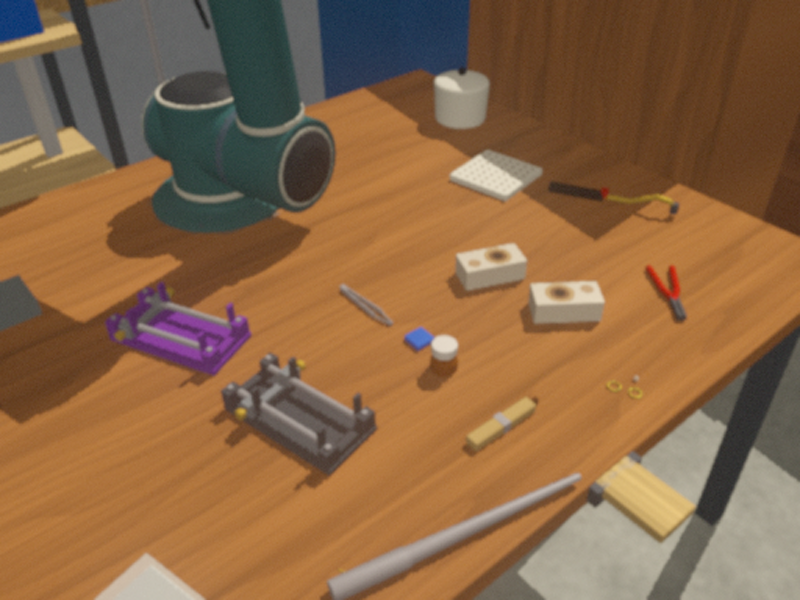

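View pics/2.png

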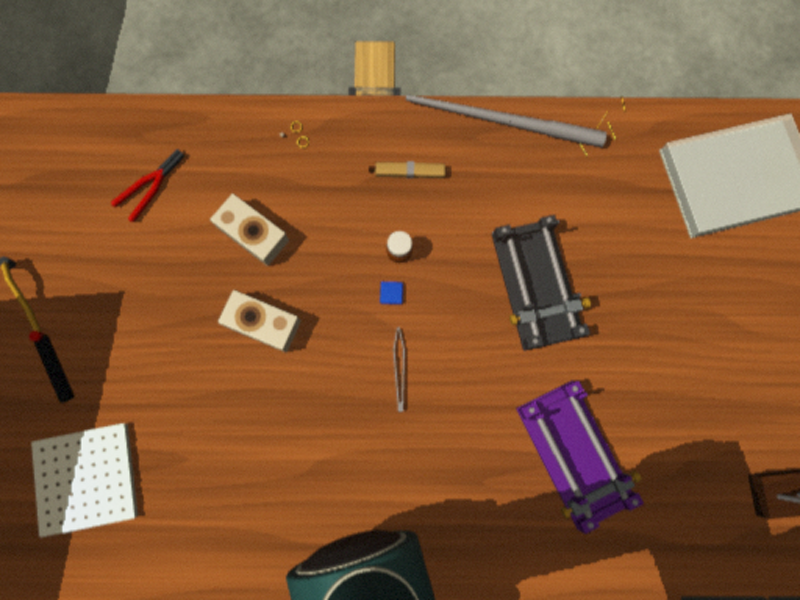

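Two pairs of look-alikes, in the 800x600 top view:
- **Bricks:** (248,229) and (258,321). The second is lower in the picture, so nearer the base. I'll confirm this in mm.
- **Holders:** dark steel at (542,283) and purple at (580,455). The dark one with bright bars fits the description.

Next I'll take enlarged crops and measure.

```bash
python3 - <<'E'
from h import *
import pickle
np.set_printoptions(precision=1,suppress=True)
a,b=pickle.load(open("c0.pkl","rb"))
def bricks(c,n):
    hsv=cv2.cvtColor(c["img"],cv2.COLOR_RGB2HSV)
    # print brightness samples
    m=((c["img"][:,:,0]>195)&(c["img"][:,:,2]>150)).astype(np.uint8)
    m=cv2.morphologyEx(m,cv2.MORPH_CLOSE,np.ones((3,3)))
    cs,_=cv2.findContours(m,cv2.RETR_EXTERNAL,cv2.CHAIN_APPROX_NONE)
    for k in cs:
        if cv2.contourArea(k)>250:
            h=cv2.convexHull(k); r=cv2.minAreaRect(h)
            q=cv2.approxPolyDP(h,0.05*cv2.arcLength(h,True),True)[:,0]
            P=np.array([onz(c,p,40) for p in q]); rr=onz(c,r[0],40)
            print(n,cv2.contourArea(k),np.array(r[0]),rr,np.linalg.norm(rr[:2]),"\n",q.tolist(),"\n",P[:,:2].tolist() if 0 else P[:,:2], np.linalg.norm(np.diff(np.r_[P,P[:1]],axis=0),axis=1))
bricks(b,"top");bricks(a,"scene")
def crop(c,u0,v0,w,h): return cv2.resize(c["img"][v0:v0+h,u0:u0+w],(400,300),interpolation=cv2.INTER_CUBIC)
m=np.vstack([np.hstack([crop(b,300,130,100,75+25),crop(b,130,120,80,110)]),np.hstack([crop(a,130,215,120,90),crop(a,280,145,120,90)])])
m=np.vstack([np.hstack([crop(b,290,130,120,90+6),crop(b,125,120,120,90+24)]),np.hstack([crop(a,130,215,120,90),crop(a,280,145,120,90)])])
cv2.imwrite("pics/3.png",m[:,:,::-1])
E
```

```text
top 2123.5 [ 59.3 305.1] [315.6 451.3  40. ] 550.6542190940146 
 [[78, 271], [85, 331], [40, 339], [54, 276]] 
 [[391.9 415.7]
 [259.6 388.3]
 [242.2 487.3]
 [380.4 469.9]] [135.1 100.5 139.2  55.4]
top 557.0 [164.2 204.1] [549.6 224.1  40. ] 593.5505288611542 
 [[149, 187], [188, 203], [180, 222], [140, 205]] 
 [[591.3 262.6]
 [552.7 167.2]
 [506.8 184.6]
 [547.2 281.7]] [102.9  49.  105.2  48.1]
top 337.5 [150.1 138.8] [713.1 266.4  40. ] 761.2316027763278 
 [[148, 125], [165, 137], [153, 154], [135, 140]] 
 [[749.1 273.6]
 [718.1 229.9]
 [674.2 257.3]
 [709.9 303.6]] [53.6 51.7 58.4 49.4]
scene 957.0 [ 95.5 369. ] [ 732.6 -484.2   40. ] 878.1632152669831 
 [[62, 383], [93, 355], [129, 383]] 
 [[ 720.3 -537.9]
 [ 704.5 -475.9]
 [ 792.7 -452.7]] [ 64.   91.2 111.8]
scene 347.5 [363.  187.1] [698.9 246.9  40. ] 741.2638754234002 
 [[386, 192], [344, 194], [340, 182], [380, 180]] 
 [[748.8 275.1]
 [686.5 190.4]
 [646.8 218.9]
 [707.8 302.7]] [105.2  48.8 103.6  49.5]
scene 508.0 [312.1 111.2] [339.9 423.6  40. ] 543.1216523587466 
 [[289, 111], [308, 100], [333, 117], [322, 124]] 
 [[291.1 369.7]
 [278.  466.2]
 [407.8 446.9]
 [415.1 391. ]] [ 97.4 131.2  56.4 125.8]
```

View pics/3.png

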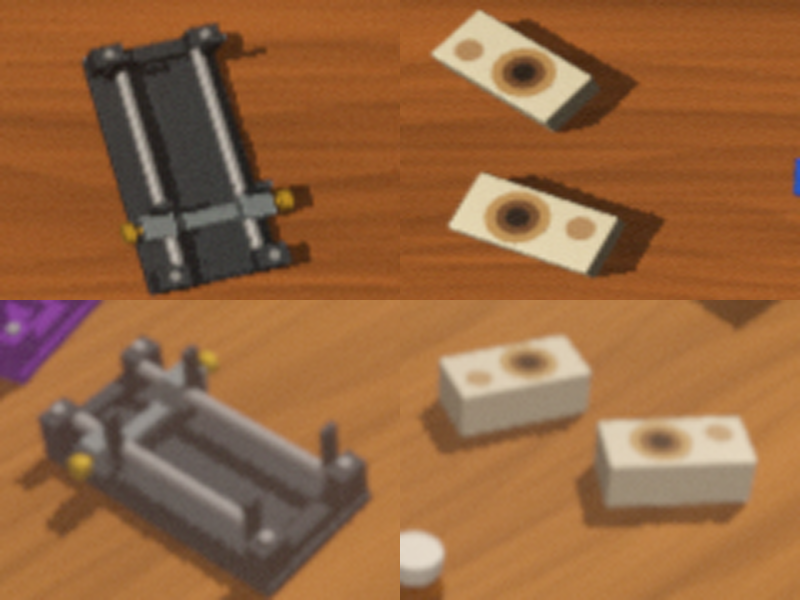

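Crops: the near brick is at native top px (164,204), its stained side is up, and it's 594 mm from the base against 761 mm for the other. The dark holder has its fixed prongs at the upper (+x) end and the jaw at the lower end. Next I'll check the brick height across both views and enlarge the holder.

```bash
python3 - <<'E'
from h import *
import pickle
np.set_printoptions(precision=1,suppress=True)
a,b=pickle.load(open("c0.pkl","rb"))
print("big stain",tri(b,(160.1,202.4),a,(318.4,163.3)),"small",tri(b,(179,206.6),a,(304,168.4)))
# brick corners in scene via stain symmetrical; bars in top view
img=b["img"][130:235,300:395]; hsv=cv2.cvtColor(img,cv2.COLOR_RGB2HSV)
m=((hsv[:,:,1]<60)&(hsv[:,:,2]>110)).astype(np.uint8)
n,lab,st,ce=cv2.connectedComponentsWithStats(m)
for i in range(1,n):
    if st[i,4]>8:
        ys,xs=np.where(lab==i); p=np.c_[xs+300.,ys+130.]
        l=cv2.fitLine(p.astype(np.float32),cv2.DIST_L2,0,.01,.01).ravel()
        t=(p-l[2:])@l[:2]; e=[l[2:]+l[:2]*q for q in(t.min(),t.max())]
        P=[onz(b,q,35)[:2] for q in e]; d=P[1]-P[0]
        print(st[i],p.mean(0),P,np.degrees(np.arctan2(d[1],d[0])))
def enh(c,u,v,w,h):
    i=c["img"][v:v+h,u:u+w]; i=cv2.resize(i,(w*800//w//2,h*400//w),interpolation=cv2.INTER_CUBIC)
    return np.clip(255*(i/255.)**0.5,0,255).astype(np.uint8)
T=enh(b,305,130,80,100);S=enh(a,138,222,110,100)
H=max(T.shape[0],S.shape[0]);pad=lambda x:np.pad(x,((0,H-x.shape[0]),(0,0),(0,0)))
o=np.hstack([pad(T),pad(S)]);print(o.shape,T.shape,S.shape);cv2.imwrite("pics/4.png",o[:,:,::-1])
E
```

```text
big stain (array([553.9, 234.2,  41.3]), np.float64(1.085245338115832)) small (array([544.4, 189.2,  40.3]), np.float64(2.0537155638260294))
[ 47  16  26  53 212] [357.9 175.2] [array([ 699.2, -221.8]), array([ 565.6, -263.8])] -162.53440446175134
[ 25  23  14  42 140] [331.4 173.6] [array([ 680.6, -168.2]), array([ 576.9, -192.6])] -166.75247139744334
[45 66 16  6 51] [352.8 198.7] [array([ 562. , -211.6]), array([ 569.8, -247.8])] -77.8384891114652
[33 69 12 16 84] [339. 205.] [array([ 565.8, -187.1]), array([ 530.3, -207.6])] -150.0131111048008
[63 70  5 10 31] [365.3 204.2] [array([ 563.1, -257.5]), array([ 541.3, -262.1])] -167.99435515753132
[71 80  3  3  9] [372. 211.] [array([ 538.6, -275.1]), array([ 533.7, -274.9])] 176.85932477715167
(500, 800, 3) (500, 400, 3) (363, 400, 3)
```

View pics/4.png

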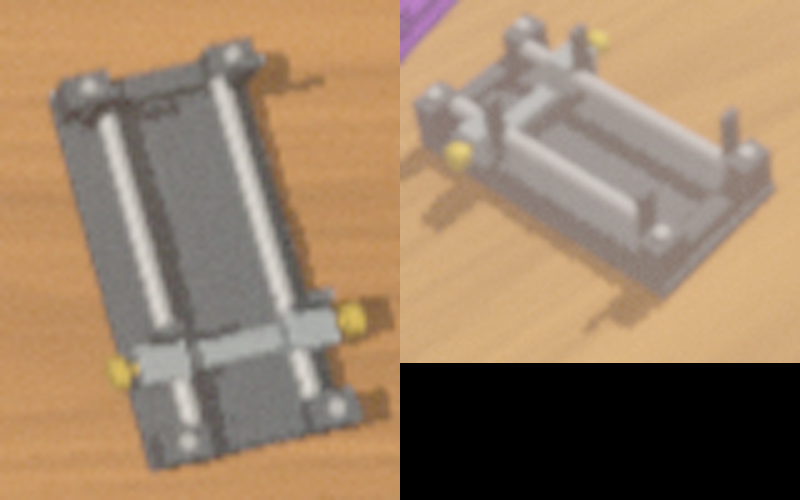

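The picture shows the fixed-prong tops in the scene panel at (330,112) and (247,195), and four bolt heads in both panels. I'll triangulate these.

```bash
python3 - <<'E'
from h import *
import pickle
np.set_printoptions(precision=1,suppress=True)
a,b=pickle.load(open("c0.pkl","rb"))
T=lambda x,y:(305+x/5-.4,130+y/5-.4); S=lambda x,y:(138+x/3.636-.36,222+y/3.636-.36)
B=[]
for t,s in [((90,85),(348,150)),((234,55),(262,232)),((338,407),(35,93)),((188,440),(125,22))]:
    p,g=tri(b,T(*t),a,S(*s)); print("bolt",p,g)
for t,s in [((90,85),(348,150)),((234,55),(262,232)),((338,407),(35,93)),((188,440),(125,22))][:0]:0
bt=[((90,85),(348,150)),((234,55),(262,232)),((188,440),(125,22)),((338,407),(35,93))]
P=[tri(b,T(*t),a,S(*s)) for t,s in bt]
bt2=[((90,85),(348,150)),((234,55),(262,232)),((338,407),(35,93)),((188,440),(125,22))]
Q=np.array([p for p,_ in P]);print(Q,[g for _,g in P],"centre",Q.mean(0))
ang=lambda d:np.degrees(np.arctan2(d[1],d[0]))
print("yaw bolts",ang(Q[0]-Q[2]),ang(Q[1]-Q[3]),ang(Q[0]-Q[1])-90)
L=[onz(b,T(*p),35) for p in((105,120),(165,322),(218,85),(290,305))]
print("bars",np.array(L),ang(L[0]-L[1]),ang(L[2]-L[3]))
y=ang(L[0]-L[1]+L[2]-L[3]);u=np.array([np.cos(np.radians(y)),np.sin(np.radians(y))]);v=np.array([-u[1],u[0]])
print("bar spacing",(L[0]-L[2])[:2]@v,"mid lateral",((L[0]+L[2])/2)[:2]@v,((L[1]+L[3])/2)[:2]@v)
pl,pr=onz(a,S(330,110),66),onz(a,S(247,193),66);print("prongs",pl,pr,np.linalg.norm(pl-pr),ang(pl-pr)-90,(pl+pr)/2)
f,r=onz(a,S(262,297),0),onz(a,S(375,188),0);print("plate corners",f,r,np.linalg.norm(f-r),ang(r-f)-90,(f+r)/2)
E
```

```text
bolt [ 694.3 -159.2   43.9] 0.012115686608633916
bolt [ 710.8 -231.2   42.4] 0.08491912475544865
bolt [ 535.1 -272.9   42.6] 0.31104310763047255
bolt [ 518.7 -200.    44.5] 0.4613114822326896
[[ 694.3 -159.2   43.9]
 [ 710.8 -231.2   42.4]
 [ 518.7 -200.    44.5]
 [ 535.1 -272.9   42.6]] [np.float64(0.012115686608633916), np.float64(0.08491912475544865), np.float64(0.4613114822326896), np.float64(0.31104310763047255)] centre [ 614.7 -215.8   43.4]
yaw bolts 13.091590417938319 13.36045888632954 12.844399557697855
bars [[ 679.2 -167.8   35. ]
 [ 577.4 -193.7   35. ]
 [ 697.6 -224.6   35. ]
 [ 586.2 -254.8   35. ]] 14.266181811113189 15.182841132051099
bar spacing 59.6362609866315 mid lateral -364.95960069262355 -364.95960069262355
prongs [ 680.1 -160.    66. ] [ 700.7 -231.8   66. ] 74.72216557642795 15.991714322453802 [ 690.4 -195.9   66. ]
plate corners [ 717.5 -239.9    0. ] [ 695.3 -142.2   -0. ] 100.11260399292861 12.81517002184249 [ 706.4 -191.1   -0. ]
```

Brick top is at about 40–41 mm (given as 40), centre near (549.5, 224) with its long axis at 68°. The holder centre is about (614, -215) with yaw 13.2°. The bolts agree with the plate edge and prongs within 2–5 mm. Now a helper to turn a target into tool-axis shifts, and then the approach.

```bash
cat >> h.py <<'E'
def plan(tgt,zang=None):
    s=observe();R=np.array(s["tool_rot"]);d=np.array(tgt,float)-s["tcp_pos"]
    z=np.degrees(np.arctan2(R[1,2],R[0,2]))
    print("t",round(s["time"],2),"pos",np.round(s["tcp_pos"],1),"zang",round(z,2),"gap",s["finger_gap"],"F",np.round(s["ft_force"],1),"M",np.round(s["ft_torque"],2))
    print(" tool-axis shift m",np.round(R.T@d/1000,4),"yaw rad",None if zang is None else round(-np.radians((zang-z+90)%180-90),4))
E
python3 -c "
from h import *
plan((549.5,224,300),-22)"
```

```text
t 0.1 pos [ 214.1 -640.2  404. ] zang -71.5 gap 0.999591997132535 F [-0.4  0.4  0.4] M [0.02 0.02 0.03]
 tool-axis shift m [-0.5922  0.1048 -0.713 ] yaw rad -0.864
```

>>> {"fn": "step_arm", "kwargs": {"deltas": [{"tx": -0.0247,"ty": 0.0044,"tz": -0.0297},{"tx": -0.0247,"ty": 0.0044,"tz": -0.0297},{"tx": -0.0247,"ty": 0.0044,"tz": -0.0297},{"tx": -0.0247,"ty": 0.0044,"tz": -0.0297},{"tx": -0.0247,"ty": 0.0044,"tz": -0.0297},{"tx": -0.0247,"ty": 0.0044,"tz": -0.0297},{"tx": -0.0247,"ty": 0.0044,"tz": -0.0297},{"tx": -0.0247,"ty": 0.0044,"tz": -0.0297},{"tx": -0.0247,"ty": 0.0044,"tz": -0.0297},{"tx": -0.0247,"ty": 0.0044,"tz": -0.0297},{"tx": -0.0247,"ty": 0.0044,"tz": -0.0297},{"tx": -0.0247,"ty": 0.0044,"tz": -0.0297}], "gripper": 1}}

```text
validation failed for argument at $.de...
```

>>> {"fn": "step_arm", "kwargs": {"deltas": [{"tx": -0.0247,"ty": 0.0044,"tz": -0.0297},{"tx": -0.0247,"ty": 0.0044,"tz": -0.0297},{"tx": -0.0247,"ty": 0.0044,"tz": -0.0297},{"tx": -0.0247,"ty": 0.0044,"tz": -0.0297},{"tx": -0.0247,"ty": 0.0044,"tz": -0.0297},{"tx": -0.0247,"ty": 0.0044,"tz": -0.0297},{"tx": -0.0247,"ty": 0.0044,"tz": -0.0297},{"tx": -0.0247,"ty": 0.0044,"tz": -0.0297},{"tx": -0.0247,"ty": 0.0044,"tz": -0.0297},{"tx": -0.0247,"ty": 0.0044,"tz": -0.0297},{"tx": -0.0247,"ty": 0.0044,"tz": -0.0297},{"tx": -0.0247,"ty": 0.0044,"tz": -0.0297}]}}

```text
validation failed for argument at $.de...
```

>>> {"fn": "step_arm", "kwargs": {"deltas": [{"yaw": -0.096},{"yaw": -0.096},{"yaw": -0.096},{"yaw": -0.096},{"yaw": -0.096},{"yaw": -0.096},{"yaw": -0.096},{"yaw": -0.096},{"yaw": -0.096},{"tx": 0},{"tx": 0}]}}

```text
validation failed for argument at $.de...
```

```bash
python3 -c "
from h import *
plan((549.5,224,182),-22)
a=cam('scene');b=cam('top')
f=lambda c,u,v,w,h:cv2.resize(c['img'][v:v+h,u:u+w],(400,400),interpolation=cv2.INTER_CUBIC)
cv2.imwrite('pics/5.png',np.hstack([f(b,110,130,110,110),f(a,260,80,110,110)])[:,:,::-1])"
```

```text
t 0.1 pos [ 214.1 -640.2  404. ] zang -71.5 gap 0.999591997132535 F [-0.4  0.4  0.4] M [0.02 0.02 0.03]
 tool-axis shift m [-0.5922  0.2228 -0.7129] yaw rad -0.864
```

View pics/5.png

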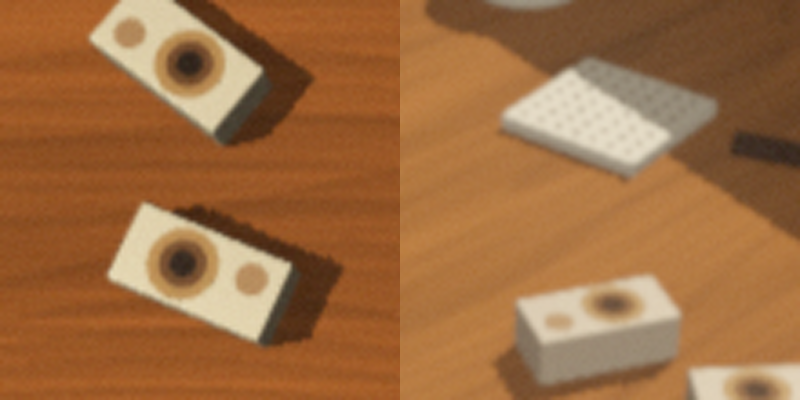

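The call was refused and nothing moved, so the picture shows the unchanged scene. Each row probably needs all four keys.

>>> {"fn": "step_arm", "kwargs": {"deltas": [{"tx": -0.0247,"ty": 0.0044,"tz": -0.0297,"yaw": 0},{"tx": -0.0247,"ty": 0.0044,"tz": -0.0297,"yaw": 0},{"tx": -0.0247,"ty": 0.0044,"tz": -0.0297,"yaw": 0},{"tx": -0.0247,"ty": 0.0044,"tz": -0.0297,"yaw": 0},{"tx": -0.0247,"ty": 0.0044,"tz": -0.0297,"yaw": 0},{"tx": -0.0247,"ty": 0.0044,"tz": -0.0297,"yaw": 0},{"tx": -0.0247,"ty": 0.0044,"tz": -0.0297,"yaw": 0},{"tx": -0.0247,"ty": 0.0044,"tz": -0.0297,"yaw": 0},{"tx": -0.0247,"ty": 0.0044,"tz": -0.0297,"yaw": 0},{"tx": -0.0247,"ty": 0.0044,"tz": -0.0297,"yaw": 0},{"tx": -0.0247,"ty": 0.0044,"tz": -0.0297,"yaw": 0},{"tx": -0.0247,"ty": 0.0044,"tz": -0.0297,"yaw": 0}], "gripper": 1}}

```text
time: 1.4
tcp_pos: [382.3, -206.6, 351.8]
tool_rot: [[-0.948, 0.0, 0.317], [-0.317, -0.0, -0.948], [-0.0, -1.0, 0.0]]
ft_force: [0.7, -0.4, -0.1]
finger_gap: 1.0
```

>>> {"fn": "step_arm", "kwargs": {"deltas": [{"tx": -0.0247,"ty": 0.0044,"tz": -0.0297,"yaw": 0},{"tx": -0.0247,"ty": 0.0044,"tz": -0.0297,"yaw": 0},{"tx": -0.0247,"ty": 0.0044,"tz": -0.0297,"yaw": 0},{"tx": -0.0247,"ty": 0.0044,"tz": -0.0297,"yaw": 0},{"tx": -0.0247,"ty": 0.0044,"tz": -0.0297,"yaw": 0},{"tx": -0.0247,"ty": 0.0044,"tz": -0.0297,"yaw": 0},{"tx": -0.0247,"ty": 0.0044,"tz": -0.0297,"yaw": 0},{"tx": -0.0247,"ty": 0.0044,"tz": -0.0297,"yaw": 0},{"tx": -0.0247,"ty": 0.0044,"tz": -0.0297,"yaw": 0},{"tx": -0.0247,"ty": 0.0044,"tz": -0.0297,"yaw": 0},{"tx": -0.0247,"ty": 0.0044,"tz": -0.0297,"yaw": 0},{"tx": -0.0247,"ty": 0.0044,"tz": -0.0297,"yaw": 0}]}}

```text
time: 2.6
tcp_pos: [550.5, 225.6, 298.8]
tool_rot: [[-0.948, 0.0, 0.317], [-0.317, -0.0, -0.948], [0.0, -1.0, 0.0]]
ft_force: [1.6, 0.2, 0.0]
finger_gap: 1.005
```

>>> {"fn": "step_arm", "kwargs": {"deltas": [{"tx": 0,"ty": 0,"tz": 0,"yaw": -0.096},{"tx": 0,"ty": 0,"tz": 0,"yaw": -0.096},{"tx": 0,"ty": 0,"tz": 0,"yaw": -0.096},{"tx": 0,"ty": 0,"tz": 0,"yaw": -0.096},{"tx": 0,"ty": 0,"tz": 0,"yaw": -0.096},{"tx": 0,"ty": 0,"tz": 0,"yaw": -0.096},{"tx": 0,"ty": 0,"tz": 0,"yaw": -0.096},{"tx": 0,"ty": 0,"tz": 0,"yaw": -0.096},{"tx": 0,"ty": 0,"tz": 0,"yaw": -0.096},{"tx": 0,"ty": 0,"tz": 0,"yaw": 0},{"tx": 0,"ty": 0,"tz": 0,"yaw": 0}]}}

```text
time: 3.7
tcp_pos: [550.2, 223.9, 299.0]
tool_rot: [[-0.377, -0.0, 0.926], [-0.926, -0.0, -0.377], [0.0, -1.0, -0.0]]
ft_force: [0.4, 0.2, -0.7]
finger_gap: 1.002
```

```bash
python3 -c "
from h import *
plan((549.5,224,181),-22)"
```

```text
t 3.7 pos [550.2 223.9 299. ] zang -22.17 gap 1.0019727322054182 F [ 0.4  0.2 -0.7] M [-0.02 -0.03 -0.05]
 tool-axis shift m [ 1.00e-04  1.18e-01 -7.00e-04] yaw rad -0.0029
```

>>> {"fn": "step_arm", "kwargs": {"deltas": [{"tx": 0,"ty": 0.015,"tz": -0.0007,"yaw": 0},{"tx": 0,"ty": 0.015,"tz": 0,"yaw": 0},{"tx": 0,"ty": 0.015,"tz": 0,"yaw": 0},{"tx": 0,"ty": 0.015,"tz": 0,"yaw": 0},{"tx": 0,"ty": 0.012,"tz": 0,"yaw": 0},{"tx": 0,"ty": 0.012,"tz": 0,"yaw": 0},{"tx": 0,"ty": 0.01,"tz": 0,"yaw": 0},{"tx": 0,"ty": 0.01,"tz": 0,"yaw": 0},{"tx": 0,"ty": 0.008,"tz": 0,"yaw": 0},{"tx": 0,"ty": 0.006,"tz": 0,"yaw": 0},{"tx": 0,"ty": 0,"tz": 0,"yaw": 0}]}}

```text
time: 4.8
tcp_pos: [549.4, 224.1, 180.3]
tool_rot: [[-0.375, -0.001, 0.927], [-0.927, -0.0, -0.375], [0.001, -1.0, -0.001]]
ft_force: [-0.4, -0.9, 0.5]
finger_gap: 1.0
```

```bash
python3 -c "
from h import *
import rig
plan((549.5,224,181),-22);print(tcp_to_tips)
a=cam('scene');b=cam('top')
f=lambda c,u,v,w,h:cv2.resize(c['img'][v:v+h,u:u+w],(400,400),interpolation=cv2.INTER_CUBIC)
cv2.imwrite('pics/6.png',np.hstack([f(b,110,130,110,110),f(a,260,80,110,110)])[:,:,::-1])"
```

```text
t 4.8 pos [549.4 224.1 180.3] zang -22.0 gap 1.0002283803155942 F [-0.4 -0.9  0.5] M [-0.02  0.04 -0.05]
 tool-axis shift m [ 0.0001 -0.0007  0.0001] yaw rad -0.0
173.4
```

View pics/6.png

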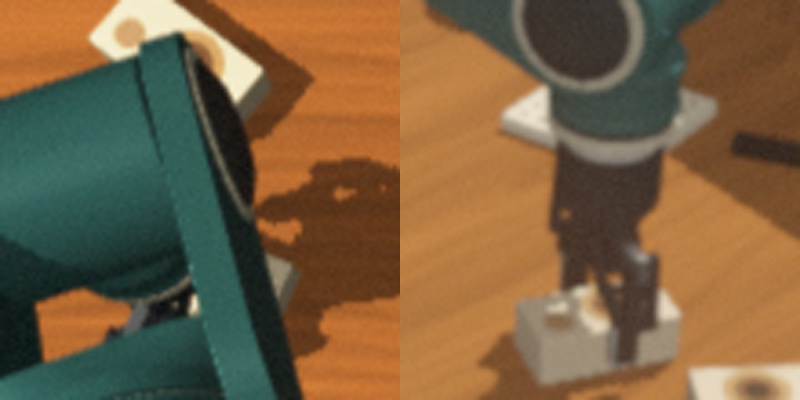

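The fingers straddle the near brick: the front finger is at about (627,320) in the scene panel, on the long face near its middle. Closing now.

>>> {"fn": "step_arm", "kwargs": {"deltas": [{"tx": 0,"ty": 0,"tz": 0,"yaw": 0},{"tx": 0,"ty": 0,"tz": 0,"yaw": 0},{"tx": 0,"ty": 0,"tz": 0,"yaw": 0},{"tx": 0,"ty": 0,"tz": 0,"yaw": 0},{"tx": 0,"ty": 0,"tz": 0,"yaw": 0},{"tx": 0,"ty": 0,"tz": 0,"yaw": 0},{"tx": 0,"ty": 0,"tz": 0,"yaw": 0},{"tx": 0,"ty": 0,"tz": 0,"yaw": 0}], "gripper": -1, "squeeze": 35}}

```text
time: 5.7
tcp_pos: [549.7, 224.2, 181.7]
tool_rot: [[-0.375, 0.001, 0.927], [-0.927, 0.0, -0.375], [-0.001, -1.0, 0.0]]
ft_force: [-2.0, -0.6, 5.8]
finger_gap: 0.647
```

>>> {"fn": "step_arm", "kwargs": {"deltas": [{"tx": 0,"ty": -0.006,"tz": 0,"yaw": 0},{"tx": 0,"ty": -0.012,"tz": 0,"yaw": 0},{"tx": 0,"ty": -0.015,"tz": 0,"yaw": 0},{"tx": 0,"ty": -0.015,"tz": 0,"yaw": 0},{"tx": 0,"ty": -0.018,"tz": 0,"yaw": 0},{"tx": 0,"ty": -0.018,"tz": 0,"yaw": 0},{"tx": 0,"ty": -0.018,"tz": 0,"yaw": 0},{"tx": 0,"ty": -0.018,"tz": 0,"yaw": 0},{"tx": 0,"ty": 0,"tz": 0,"yaw": 0}]}}

```text
time: 6.6
tcp_pos: [549.8, 224.3, 304.9]
tool_rot: [[-0.375, 0.005, 0.927], [-0.927, 0.002, -0.375], [-0.003, -1.0, 0.004]]
ft_force: [-0.3, -0.1, -1.8]
finger_gap: 0.644
```

```bash
python3 -c "
from h import *
c=np.array([614.3,-214.7]);u=np.array([.9736,.2284])
p=c+30*u
plan((p[0],p[1],300),13.2)"
```

```text
t 6.6 pos [549.8 224.3 304.9] zang -22.0 gap 0.6444221295034832 F [-0.3 -0.1 -1.8] M [ 0.05 -0.02 -0.05]
 tool-axis shift m [0.3656 0.0047 0.2487] yaw rad -0.6144
```

>>> {"fn": "step_arm", "kwargs": {"deltas": [{"tx": 0.0152,"ty": 0,"tz": 0.0104,"yaw": 0},{"tx": 0.0304,"ty": 0,"tz": 0.0207,"yaw": 0},{"tx": 0.0335,"ty": 0,"tz": 0.0228,"yaw": 0},{"tx": 0.0335,"ty": 0,"tz": 0.0228,"yaw": 0},{"tx": 0.0335,"ty": 0,"tz": 0.0228,"yaw": 0},{"tx": 0.0335,"ty": 0,"tz": 0.0228,"yaw": 0},{"tx": 0.0335,"ty": 0,"tz": 0.0228,"yaw": 0},{"tx": 0.0335,"ty": 0,"tz": 0.0228,"yaw": 0},{"tx": 0.0335,"ty": 0,"tz": 0.0228,"yaw": 0},{"tx": 0.0335,"ty": 0,"tz": 0.0228,"yaw": 0},{"tx": 0.0304,"ty": 0,"tz": 0.0207,"yaw": 0},{"tx": 0.0216,"ty": 0,"tz": 0.0145,"yaw": 0}]}}

```text
time: 7.8
tcp_pos: [643.2, -210.3, 300.5]
tool_rot: [[-0.376, -0.001, 0.927], [-0.927, -0.0, -0.376], [0.0, -1.0, -0.001]]
ft_force: [0.8, 0.5, -1.5]
finger_gap: 0.65
```

>>> {"fn": "step_arm", "kwargs": {"deltas": [{"tx": 0,"ty": 0,"tz": 0,"yaw": -0.04},{"tx": 0,"ty": 0,"tz": 0,"yaw": -0.08},{"tx": 0,"ty": 0,"tz": 0,"yaw": -0.1},{"tx": 0,"ty": 0,"tz": 0,"yaw": -0.1},{"tx": 0,"ty": 0,"tz": 0,"yaw": -0.1},{"tx": 0,"ty": 0,"tz": 0,"yaw": -0.1},{"tx": 0,"ty": 0,"tz": 0,"yaw": -0.06},{"tx": 0,"ty": 0,"tz": 0,"yaw": -0.0344},{"tx": 0,"ty": 0,"tz": 0,"yaw": 0},{"tx": 0,"ty": 0,"tz": 0,"yaw": 0}]}}

```text
time: 8.8
tcp_pos: [643.1, -208.0, 300.8]
tool_rot: [[0.227, -0.0, 0.974], [-0.974, 0.0, 0.227], [-0.0, -1.0, -0.0]]
ft_force: [-0.3, -0.2, -2.0]
finger_gap: 0.651
```

```bash
python3 -c "
from h import *
c=np.array([614.3,-214.7]);u=np.array([.9736,.2284])
p=c+30*u
plan((p[0],p[1],240),13.2)
a=cam('scene');b=cam('top')
import pickle;pickle.dump((a,b),open('c1.pkl','wb'))
f=lambda c,u,v,w,h:cv2.resize(c['img'][v:v+h,u:u+w],(400,400),interpolation=cv2.INTER_CUBIC)
cv2.imwrite('pics/7.png',np.hstack([f(b,290,120,110,110),f(a,130,170,140,140)])[:,:,::-1])"
```

```text
t 8.8 pos [ 643.1 -208.   300.8] zang 13.14 gap 0.6514907837703601 F [-0.3 -0.2 -2. ] M [-0.02  0.05 -0.06]
 tool-axis shift m [-0.      0.0608  0.0005] yaw rad -0.0011
```

View pics/7.png

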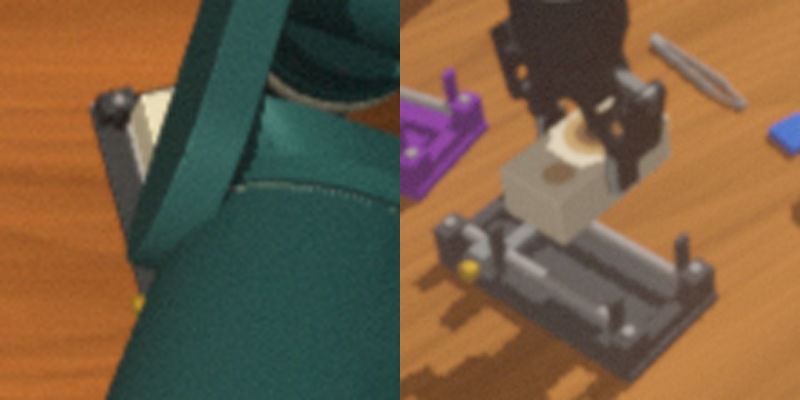

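The brick is held over the holder, stained face up. In the scene panel the visible corners of its -y end are the bottom at (565,243) and (508,207) and the top at (503,167). I'll check its sideways offset.

```bash
python3 - <<'E'
from h import *
import pickle
np.set_printoptions(precision=1,suppress=True)
a,b=pickle.load(open("c1.pkl","rb"))
i=a["img"][205:275,160:230]; i=cv2.resize(i,(560,560),interpolation=cv2.INTER_CUBIC)
cv2.imwrite("pics/8.png",np.clip(255*(i/255.)**.7,0,255).astype(np.uint8)[:,:,::-1])
S=lambda x,y:(130+(x-400)/2.857-.3,170+y/2.857-.3)
u=np.array([.9736,.2284]);v=np.array([-u[1],u[0]]);c=np.array([614.3,-214.7])
for n,p,z in(("bot+x-y",(565,243),119),("bot-x-y",(508,207),119),("top-x-y",(503,167),159)):
    P=onz(a,S(*p),z);print(n,P,"hold xy",(P[:2]-c)@u,(P[:2]-c)@v)
# predicted pixels in pic8 for ideal brick in hand
for X in((58,-55,119),(2,-55,119),(2,-55,159),(58,-55,159),(58,55,119),(58,55,159)):
    q=proj(a,(*(c+X[0]*u+X[1]*v),X[2]));print(X,(q-[160,205])*8+4)
E
```

```text
bot+x-y [ 678.2 -253.   119. ] hold xy 53.43168091998274 -51.82874742771264
bot-x-y [ 623.8 -264.1  119. ] hold xy -2.062752430954969 -50.2677025373202
top-x-y [ 627.2 -264.   159. ] hold xy 1.3169613924670749 -50.94713912725169
(58, -55, 119) [228.3 418.1]
(2, -55, 119) [ 61.8 319.2]
(2, -55, 159) [ 39.7 199.8]
(58, -55, 159) [210.3 297.9]
(58, 55, 119) [526.7 164.7]
(58, 55, 159) [517.8  46.6]
```

View pics/8.png

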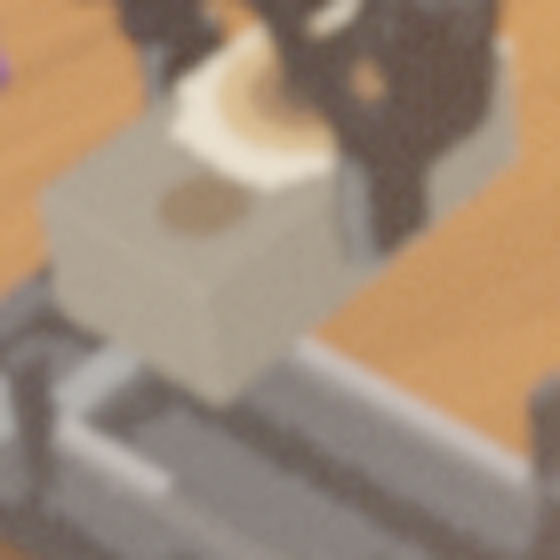

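The measured corners lie within about 1–2 mm of a brick centred on the holder axis with matching yaw. Lowering it short of the bars.

>>> {"fn": "step_arm", "kwargs": {"deltas": [{"tx": 0,"ty": 0.006,"tz": 0,"yaw": 0},{"tx": 0,"ty": 0.01,"tz": 0,"yaw": 0},{"tx": 0,"ty": 0.012,"tz": 0,"yaw": 0},{"tx": 0,"ty": 0.012,"tz": 0,"yaw": 0},{"tx": 0,"ty": 0.012,"tz": 0,"yaw": 0},{"tx": 0,"ty": 0.01,"tz": 0,"yaw": 0},{"tx": 0,"ty": 0.008,"tz": 0,"yaw": 0},{"tx": 0,"ty": 0.005,"tz": 0,"yaw": 0},{"tx": 0,"ty": 0.002,"tz": 0,"yaw": 0},{"tx": 0,"ty": 0,"tz": 0,"yaw": 0}]}}

```text
time: 9.9
tcp_pos: [643.2, -208.0, 224.1]
tool_rot: [[0.228, 0.0, 0.974], [-0.974, 0.0, 0.228], [0.0, -1.0, 0.0]]
ft_force: [0.3, -0.4, -1.5]
finger_gap: 0.646
```

>>> {"fn": "step_arm", "kwargs": {"deltas": [{"tx": 0,"ty": 0.001,"tz": 0,"yaw": 0},{"tx": 0,"ty": 0.001,"tz": 0,"yaw": 0},{"tx": 0,"ty": 0.001,"tz": 0,"yaw": 0},{"tx": 0,"ty": 0.001,"tz": 0,"yaw": 0},{"tx": 0,"ty": 0,"tz": 0,"yaw": 0},{"tx": 0,"ty": 0,"tz": 0,"yaw": 0}]}}

```text
time: 10.5
tcp_pos: [643.2, -208.0, 220.1]
tool_rot: [[0.228, -0.0, 0.974], [-0.974, 0.0, 0.228], [-0.0, -1.0, 0.0]]
ft_force: [0.0, 0.7, -2.3]
finger_gap: 0.652
```

>>> {"fn": "step_arm", "kwargs": {"deltas": [{"tx": 0,"ty": 0.001,"tz": 0,"yaw": 0},{"tx": 0,"ty": 0.001,"tz": 0,"yaw": 0},{"tx": 0,"ty": 0.0005,"tz": 0,"yaw": 0},{"tx": 0,"ty": 0.0005,"tz": 0,"yaw": 0},{"tx": 0,"ty": 0,"tz": 0,"yaw": 0},{"tx": 0,"ty": 0,"tz": 0,"yaw": 0}]}}

```text
time: 11.1
tcp_pos: [643.2, -208.0, 217.1]
tool_rot: [[0.228, -0.0, 0.974], [-0.974, 0.0, 0.228], [-0.0, -1.0, -0.0]]
ft_force: [-0.9, -0.4, -2.0]
finger_gap: 0.65
```

>>> {"fn": "step_arm", "kwargs": {"deltas": [{"tx": 0,"ty": 0.0005,"tz": 0,"yaw": 0},{"tx": 0,"ty": 0,"tz": 0,"yaw": 0},{"tx": 0,"ty": 0,"tz": 0,"yaw": 0}]}}

```text
time: 11.4
tcp_pos: [643.2, -208.0, 216.7]
tool_rot: [[0.228, 0.0, 0.974], [-0.974, -0.0, 0.228], [0.0, -1.0, 0.0]]
ft_force: [0.2, 0.2, -1.0]
finger_gap: 0.651
```

>>> {"fn": "step_arm", "kwargs": {"deltas": [{"tx": 0,"ty": 0.0005,"tz": 0,"yaw": 0},{"tx": 0,"ty": 0,"tz": 0,"yaw": 0},{"tx": 0,"ty": 0,"tz": 0,"yaw": 0}]}}

```text
time: 11.7
tcp_pos: [643.2, -208.0, 216.7]
tool_rot: [[0.228, 0.0, 0.974], [-0.974, -0.0, 0.228], [0.0, -1.0, 0.0]]
ft_force: [-2.4, 0.2, 5.3]
finger_gap: 0.645
```

```bash
python3 - <<'E'
from h import *
import pickle
np.set_printoptions(precision=1,suppress=True)
plan((643.2,-208,216),13.2)
a=cam('scene')
pickle.dump(a,open('c2.pkl','wb'))
i=a["img"][225:315,150:240]; i=cv2.resize(i,(600,600),interpolation=cv2.INTER_CUBIC)
cv2.imwrite("pics/9.png",np.clip(255*(i/255.)**.7,0,255).astype(np.uint8)[:,:,::-1])
u=np.array([.9736,.2284]);v=np.array([-u[1],u[0]]);c=np.array([614.3,-214.7])
for X in((58,-55,35),(2,-55,35),(2,-55,75),(58,-55,75),(58,55,35),(58,55,75),(78,36,66),(78,-36,66),(100,-50,0),(100,50,0)):
    q=proj(a,(*(c+X[0]*u+X[1]*v),X[2]));print(X,(q-[150,225])*6.667+3)
E
```

```text
t 11.7 pos [ 643.2 -208.   216.7] zang 13.2 gap 0.6446229955515971 F [-2.4  0.2  5.3] M [0.1 0.6 0. ]
 tool-axis shift m [-0.  0.  0.] yaw rad 0.0
(58, -55, 35) [285.7 408.3]
(2, -55, 35) [153.5 325. ]
(2, -55, 75) [137.  235.9]
(58, -55, 75) [272.3 318.8]
(58, 55, 35) [519.8 194.9]
(58, 55, 75) [513.1 106.3]
(78, 36, 66) [524.6 188.6]
(78, -36, 66) [368.9 330.5]
(100, -50, 0) [409.8 537.6]
(100, 50, 0) [615.3 335.6]
```

View pics/9.png

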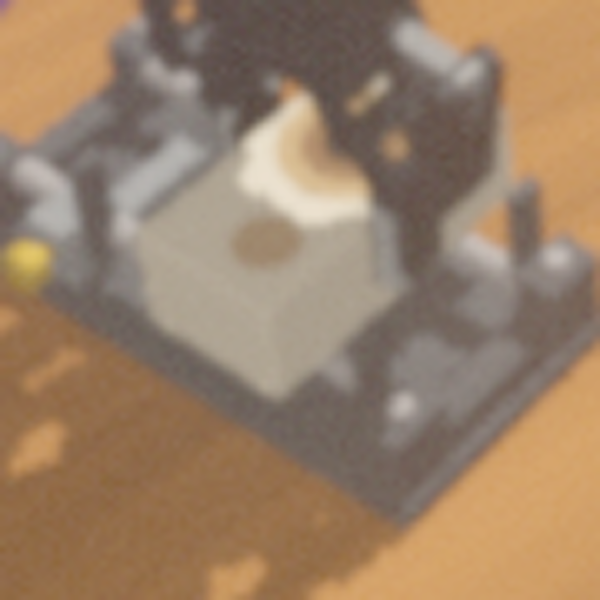

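The brick now sits on both bars. Its -y corners and the plate and prong references show the same offset from prediction, so sideways centring is within about 1 mm. I'll ease the down force a little and slide towards the prongs.

>>> {"fn": "step_arm", "kwargs": {"deltas": [{"tx": 0,"ty": -0.0003,"tz": 0,"yaw": 0},{"tx": 0,"ty": 0,"tz": 0.001,"yaw": 0},{"tx": 0,"ty": 0,"tz": 0.0015,"yaw": 0},{"tx": 0,"ty": 0,"tz": 0.0015,"yaw": 0},{"tx": 0,"ty": 0,"tz": 0.0015,"yaw": 0},{"tx": 0,"ty": 0,"tz": 0.0015,"yaw": 0},{"tx": 0,"ty": 0,"tz": 0.0015,"yaw": 0},{"tx": 0,"ty": 0,"tz": 0.0015,"yaw": 0},{"tx": 0,"ty": 0,"tz": 0.001,"yaw": 0},{"tx": 0,"ty": 0,"tz": 0.0005,"yaw": 0}]}}

```text
time: 12.75
tcp_pos: [654.3, -205.6, 216.7]
tool_rot: [[0.228, -0.0, 0.974], [-0.974, -0.0, 0.228], [0.0, -1.0, -0.001]]
ft_force: [-5.0, -0.8, 5.8]
finger_gap: 0.652
```

>>> {"fn": "step_arm", "kwargs": {"deltas": [{"tx": 0,"ty": -0.0003,"tz": 0,"yaw": 0},{"tx": 0,"ty": 0,"tz": 0.0005,"yaw": 0},{"tx": 0,"ty": 0,"tz": 0.0005,"yaw": 0},{"tx": 0,"ty": 0,"tz": 0,"yaw": 0},{"tx": 0,"ty": 0,"tz": 0,"yaw": 0}]}}

```text
time: 13.25
tcp_pos: [655.3, -205.2, 216.7]
tool_rot: [[0.228, 0.0, 0.974], [-0.974, -0.0, 0.228], [0.0, -1.0, 0.0]]
ft_force: [-3.2, -2.0, 2.9]
finger_gap: 0.648
```

>>> {"fn": "step_arm", "kwargs": {"deltas": [{"tx": 0,"ty": 0,"tz": 0.0005,"yaw": 0},{"tx": 0,"ty": 0,"tz": 0.0005,"yaw": 0},{"tx": 0,"ty": 0,"tz": 0.0005,"yaw": 0},{"tx": 0,"ty": 0,"tz": 0,"yaw": 0}]}}

```text
time: 13.65
tcp_pos: [656.8, -204.7, 216.7]
tool_rot: [[0.228, 0.0, 0.974], [-0.974, 0.0, 0.228], [-0.0, -1.0, 0.0]]
ft_force: [-2.3, -0.4, 3.1]
finger_gap: 0.651
```

>>> {"fn": "step_arm", "kwargs": {"deltas": [{"tx": 0,"ty": 0,"tz": 0.0004,"yaw": 0},{"tx": 0,"ty": 0,"tz": 0.0004,"yaw": 0},{"tx": 0,"ty": 0,"tz": 0.0004,"yaw": 0},{"tx": 0,"ty": 0,"tz": 0,"yaw": 0}]}}

```text
time: 14.05
tcp_pos: [658.0, -204.5, 216.7]
tool_rot: [[0.228, 0.0, 0.974], [-0.974, 0.0, 0.228], [-0.0, -1.0, 0.0]]
ft_force: [-2.2, -0.5, 2.2]
finger_gap: 0.65
```

>>> {"fn": "step_arm", "kwargs": {"deltas": [{"tx": 0,"ty": 0,"tz": 0.0004,"yaw": 0},{"tx": 0,"ty": 0,"tz": 0.0004,"yaw": 0},{"tx": 0,"ty": 0,"tz": 0,"yaw": 0}]}}

```text
time: 14.35
tcp_pos: [658.8, -204.3, 216.7]
tool_rot: [[0.228, 0.0, 0.974], [-0.974, 0.0, 0.228], [0.0, -1.0, 0.0]]
ft_force: [-2.8, -0.4, 2.9]
finger_gap: 0.651
```

>>> {"fn": "step_arm", "kwargs": {"deltas": [{"tx": 0,"ty": 0,"tz": 0.0004,"yaw": 0},{"tx": 0,"ty": 0,"tz": 0.0004,"yaw": 0},{"tx": 0,"ty": 0,"tz": 0,"yaw": 0}]}}

```text
time: 14.65
tcp_pos: [659.6, -204.1, 216.7]
tool_rot: [[0.228, 0.0, 0.974], [-0.974, -0.0, 0.228], [0.0, -1.0, 0.0]]
ft_force: [-2.6, -0.3, 2.8]
finger_gap: 0.648
```

>>> {"fn": "step_arm", "kwargs": {"deltas": [{"tx": 0,"ty": 0,"tz": 0.0003,"yaw": 0},{"tx": 0,"ty": 0,"tz": 0.0003,"yaw": 0},{"tx": 0,"ty": 0,"tz": 0,"yaw": 0}]}}

```text
time: 14.95
tcp_pos: [660.1, -204.0, 216.7]
tool_rot: [[0.228, 0.0, 0.974], [-0.974, 0.0, 0.228], [0.0, -1.0, 0.0]]
ft_force: [-2.5, -1.6, 3.8]
finger_gap: 0.651
```

>>> {"fn": "step_arm", "kwargs": {"deltas": [{"tx": 0,"ty": 0,"tz": 0.0003,"yaw": 0},{"tx": 0,"ty": 0,"tz": 0.0003,"yaw": 0},{"tx": 0,"ty": 0,"tz": 0,"yaw": 0}]}}

```text
time: 15.25
tcp_pos: [660.6, -203.9, 216.7]
tool_rot: [[0.228, -0.0, 0.974], [-0.974, -0.0, 0.228], [-0.0, -1.0, -0.0]]
ft_force: [-4.9, -1.2, 4.1]
finger_gap: 0.651
```

>>> {"fn": "step_arm", "kwargs": {"deltas": [{"tx": 0,"ty": 0,"tz": 0.0003,"yaw": 0},{"tx": 0,"ty": 0,"tz": 0.0003,"yaw": 0},{"tx": 0,"ty": 0,"tz": 0,"yaw": 0}]}}

```text
time: 15.55
tcp_pos: [660.9, -203.9, 216.7]
tool_rot: [[0.228, -0.002, 0.974], [-0.974, -0.0, 0.228], [-0.0, -1.0, -0.002]]
ft_force: [-10.3, -0.8, 7.4]
finger_gap: 0.651
```

Contact. Next: torque and a picture to check squareness.

```bash
python3 - <<'E'
from h import *
np.set_printoptions(precision=2,suppress=True)
F=[];M=[]
for k in range(6):
    a=cam('scene' if k else 'top'); s=observe(); F.append(s["ft_force"]);M.append(s["ft_torque"])
F=np.mean(F,0);M=np.mean(M,0);print(F,M,"push",-(F[0]*.974+F[1]*.228), s["tcp_pos"],s["time"])
i=a["img"][225:315,150:240]; i=cv2.resize(i,(600,600),interpolation=cv2.INTER_CUBIC)
cv2.imwrite("pics/10.png",np.clip(255*(i/255.)**.6,0,255).astype(np.uint8)[:,:,::-1])
E
```

```text
[-10.66  -1.62   6.12] [-0.21  1.7   0.26] push 10.747509144933309 [ 660.88 -203.91  216.71] 15.85
```

View pics/10.png

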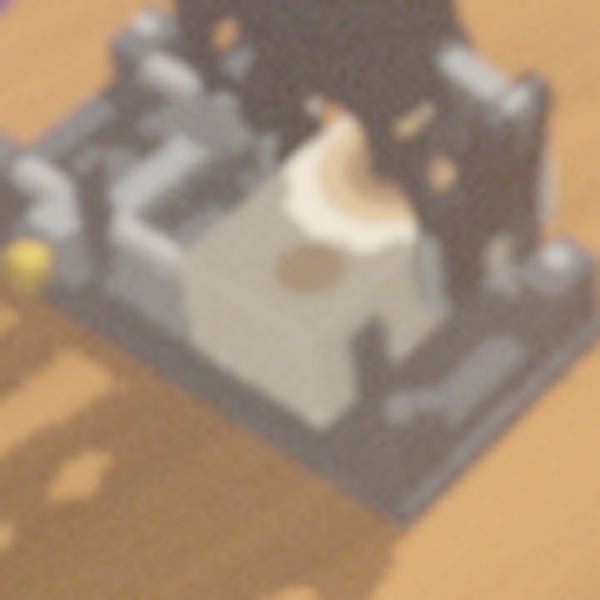

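The push reads about 10.7 N, but Mz ≈ +0.26 N·m means the contact is mostly on the left prong (r ≈ 30 mm). I'll turn counter-clockwise a little (yaw negative) until Mz is near zero.

>>> {"fn": "step_arm", "kwargs": {"deltas": [{"tx": 0,"ty": 0,"tz": 0,"yaw": -0.003},{"tx": 0,"ty": 0,"tz": 0,"yaw": -0.003},{"tx": 0,"ty": 0,"tz": 0,"yaw": 0},{"tx": 0,"ty": 0,"tz": 0,"yaw": 0}]}}

```text
time: 16.25
tcp_pos: [661.0, -204.0, 216.7]
tool_rot: [[0.234, -0.001, 0.972], [-0.972, -0.0, 0.234], [0.0, -1.0, -0.001]]
ft_force: [-8.3, -2.3, 5.9]
finger_gap: 0.645
```

```bash
cat > f.py <<'E'
from h import *
np.set_printoptions(precision=2,suppress=True)
F=[];M=[]
for k in range(6):
    a=cam('scene'); s=observe(); F.append(s["ft_force"]);M.append(s["ft_torque"])
print("sd",np.std(F,0),np.std(M,0));F=np.mean(F,0);M=np.mean(M,0);R=s["tool_rot"]
print(F,M,"push",-(F[0]*.974+F[1]*.228), s["tcp_pos"],np.degrees(np.arctan2(R[1,2],R[0,2])),s["time"])
E
python3 f.py
```

```text
sd [0.36 0.55 0.43] [0.01 0.02 0.01]
[-7.86 -2.59  4.88] [-0.35  1.26  0.2 ] push 8.245729750809437 [ 661.01 -203.97  216.68] 13.547046748684112 16.55
```

>>> {"fn": "step_arm", "kwargs": {"deltas": [{"tx": 0,"ty": 0,"tz": 0.0001,"yaw": -0.004},{"tx": 0,"ty": 0,"tz": 0.0001,"yaw": -0.004},{"tx": 0,"ty": 0,"tz": 0,"yaw": 0},{"tx": 0,"ty": 0,"tz": 0,"yaw": 0}]}}

```text
time: 16.95
tcp_pos: [661.2, -204.0, 216.7]
tool_rot: [[0.241, -0.001, 0.97], [-0.97, -0.0, 0.241], [0.0, -1.0, -0.001]]
ft_force: [-8.1, -3.1, 5.1]
finger_gap: 0.652
```

```bash
python3 f.py
```

```text
sd [0.51 0.87 0.45] [0.04 0.04 0.03]
[-7.9  -3.59  4.2 ] [-0.51  1.2  -0.4 ] push 8.510686638655661 [ 661.2  -204.03  216.7 ] 13.969798128516054 17.25
```

>>> {"fn": "step_arm", "kwargs": {"deltas": [{"tx": 0,"ty": 0,"tz": 0.0001,"yaw": 0.003},{"tx": 0,"ty": 0,"tz": 0,"yaw": 0.0015},{"tx": 0,"ty": 0,"tz": 0,"yaw": 0},{"tx": 0,"ty": 0,"tz": 0,"yaw": 0}]}}

```text
time: 17.65
tcp_pos: [661.2, -204.0, 216.7]
tool_rot: [[0.238, -0.001, 0.971], [-0.971, -0.001, 0.238], [0.0, -1.0, -0.001]]
ft_force: [-9.5, -3.5, 6.1]
finger_gap: 0.65
```

```bash
python3 f.py
```

```text
sd [0.77 0.26 0.41] [0.02 0.03 0.02]
[-9.42 -3.49  5.02] [-0.51  1.4   0.38] push 9.972759672078888 [ 661.25 -203.99  216.72] 13.754280330572414 17.95
```

>>> {"fn": "step_arm", "kwargs": {"deltas": [{"tx": 0,"ty": 0,"tz": 0,"yaw": -0.0022},{"tx": 0,"ty": 0,"tz": 0,"yaw": 0},{"tx": 0,"ty": 0,"tz": 0,"yaw": 0}]}}

```text
time: 18.25
tcp_pos: [661.3, -204.0, 216.7]
tool_rot: [[0.24, -0.001, 0.971], [-0.971, -0.001, 0.24], [0.0, -1.0, -0.001]]
ft_force: [-8.6, -4.4, 4.9]
finger_gap: 0.65
```

```bash
python3 f.py
```

```text
sd [0.55 0.39 0.62] [0.03 0.03 0.02]
[-8.52 -3.43  4.84] [-0.55  1.33  0.09] push 9.084507107408374 [ 661.25 -203.99  216.66] 13.861700732364087 18.55
```

>>> {"fn": "step_arm", "kwargs": {"deltas": [{"tx": 0,"ty": 0,"tz": 0.00015,"yaw": -0.0006},{"tx": 0,"ty": 0,"tz": 0,"yaw": 0},{"tx": 0,"ty": 0,"tz": 0,"yaw": 0}]}}

```text
time: 18.85
tcp_pos: [661.3, -204.0, 216.7]
tool_rot: [[0.24, -0.001, 0.971], [-0.971, -0.0, 0.24], [0.0, -1.0, -0.002]]
ft_force: [-10.5, -4.1, 5.5]
finger_gap: 0.649
```

```bash
cat >> f.py <<'E'
i=a["img"][225:315,150:240]; i=cv2.resize(i,(600,600),interpolation=cv2.INTER_CUBIC)
cv2.imwrite("pics/11.png",np.clip(255*(i/255.)**.6,0,255).astype(np.uint8)[:,:,::-1])
u=np.array([.9736,.2284]);v=np.array([-u[1],u[0]]);c=np.array([614.3,-214.7])
for X in((75,-55,35),(19,-55,35),(19,-55,75),(75,-55,75),(78,-36,66),(100,-50,0)):
    print(X,(proj(a,(*(c+X[0]*u+X[1]*v),X[2]))-[150,225])*6.667+3)
E
python3 f.py
```

```text
sd [0.47 0.17 0.35] [0.03 0.02 0.03]
[-10.56  -3.94   5.29] [-0.52  1.52 -0.02] push 11.187847271053583 [ 661.32 -204.02  216.73] 13.8875343859342 19.15
(75, -55, 35) [327.28 434.48]
(19, -55, 35) [192.86 349.83]
(19, -55, 75) [177.27 260.58]
(75, -55, 75) [314.84 344.96]
(78, -36, 66) [368.85 330.46]
(100, -50, 0) [409.78 537.63]
```

View pics/11.png

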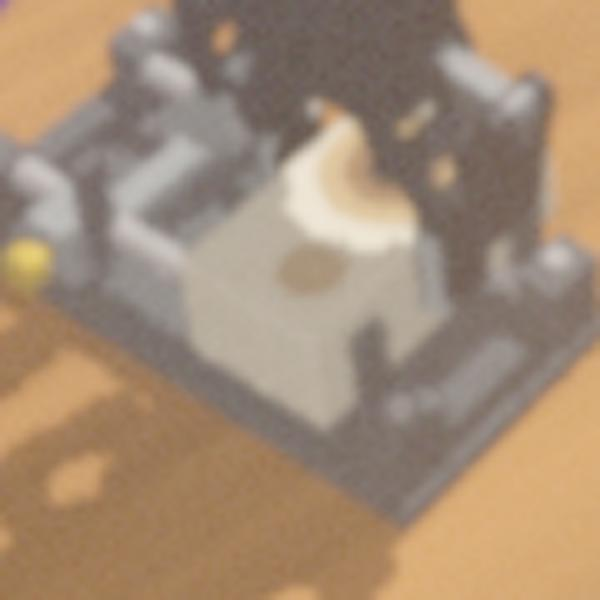

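The brick sits against the prongs. Its near corner is at (322,430), and the thumbscrew, so the jaw, is unmoved at (27,263). Push is 11.2 N at the wrist, including some bar drag, and Mz ≈ 0. One steadiness check while holding, then hand in.

>>> {"fn": "step_arm", "kwargs": {"deltas": [{"tx": 0,"ty": 0,"tz": 0,"yaw": 0},{"tx": 0,"ty": 0,"tz": 0,"yaw": 0},{"tx": 0,"ty": 0,"tz": 0,"yaw": 0},{"tx": 0,"ty": 0,"tz": 0,"yaw": 0},{"tx": 0,"ty": 0,"tz": 0,"yaw": 0}]}}

```text
time: 19.65
tcp_pos: [661.3, -204.0, 216.7]
tool_rot: [[0.24, -0.001, 0.971], [-0.971, -0.001, 0.24], [0.0, -1.0, -0.002]]
ft_force: [-9.7, -3.8, 5.8]
finger_gap: 0.653
```

```bash
python3 f.py | sed -n 1,2p; python3 -c "
from rig import job_done,observe
F=observe()['ft_force'];print(F)
if 8<-(F[0]*.974+F[1]*.228)<14: print(job_done(),'handed in')"
```

```text
sd [0.4  0.48 0.34] [0.03 0.04 0.04]
[-10.81  -3.93   5.54] [-0.55  1.52 -0.02] push 11.429902077976674 [ 661.31 -204.03  216.71] 13.887855101417355 19.95
[-11.32680281  -4.36144169   5.65814171]
the job is handed in; nothing more can be done
None handed in
```

The brick nearest the base is lying on the dark holder's two bars, stained face up. I pressed it square against both fixed prongs and handed the job in at about 20 s, still gripped and still pushing.

**Last checks:**
- **Push:** it was a steady 11.4 N at the wrist. Bar drag measured about 2.5 N while sliding, so the prongs take roughly 9–11 N. The gripper also bears down on the bars with about 5–6 N.
- **Squareness:** the first contact was on the left prong only (twisting moment +0.26 N·m). I turned the brick about 0.7° until the moment was about zero (-0.02 N·m), which means both prongs are loaded.
- **Jaw and other things:** in the last picture the sliding jaw stands where it was. I did not check the other things on the bench again after the pick.

**Checks that disagreed:**
- **Sideways centring:** the gripper position puts the brick within 0.5 mm of centre, but the last picture suggests up to 2–2.5 mm towards the right (-y) prong. I left it, because that is close to the camera's calibration error.
- **Holder angle:** the bolts gave 13.2° and the bar edges 14–15°. The gripper ended at 13.9°, which lies between them.

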